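Pack the spice caddy and snap its covers shut

ROBOT

A 6-joint arm with a two-finger parallel gripper is mounted at the origin on the work surface. World frame = base frame: x ahead of the robot, y to its left, z up, the work surface at z = 0. Lengths are in m, angles in rad, forces in N, time in s.
With the tool pointing down it reaches from about 0.2 to 0.875 m from the base axis. Payload 3.4 kg.
Tool frame: the origin (TCP) lies midway between the tips of the shut fingers; the grasp point (between the pads) lies 19 mm behind it (r.tcp_to_grasp is the distance from the TCP to the grasp point, in m); z points along the fingers, y is the direction in which the jaws open and shut (so a half turn about z gives the same grasp; the last joint's range is limited). The gripper opens to 94 mm and grips with 3 to 60 N. Pads are 16 mm wide; open, the fingers measure 119 mm over their backs; the gripper's body (75 mm by 177 mm) begins 78 mm behind the grasp point.
Start: joints at [1.144, 0.276, 1.505, -0, 1.361, -0.121], TCP at [0.173, 0.548, 0.205] pointing down, gripper open.
Joint ranges: [-2.89, 2.89], [-0.75, 2.08], [0.22, 2.7], [-1.18, 4.32], [0.11, 2.71], [-2.7, 2.7]. Speed limits (rad/s): [2.57, 2.57, 3.14, 3.14, 3.14, 3.14].

INTERFACE

Orientations are given as [roll, pitch, yaw] about the fixed x, y, z axes, in that order (R = Rz(yaw) Ry(pitch) Rx(roll)).
In Python, from rig import r, camera, ticket, regions_of, spot_point gives the robot as it stands.
- The arm moves only by the tool jog_arm, never from a script. Its argument "commands" is a list of rows, each a list of 7 numbers: the turn, a rotation vector about the tool's x, y, z in degrees, then the shift along the tool's x, y, z in m, then the finger opening in m, from 0 to 0.094. In form: [[rx, ry, rz, dx, dy, dz, claw], ...]. A call has 1 to 20 rows; each row is the pose to reach, as a shift and turn from the pose commanded when the call began, along the tool's axes at that moment; what a row does not reach only later rows make up. A row lasts 1/10 s, in which the tool goes at most 50 mm and 8.59 degrees, less where a joint would pass 70% of its speed; a pose out of reach is approached as far as the arm can. A call with a gripper value outside its range is refused whole. The fingers move at their own pace and stop on an object; the grip force is fixed at half the most. Time passes only in rows, so rows that repeat a pose let the fingers close. It gives the time, the measured TCP pose, the force and the opening at its end, in the units of the state.
- r.state(): the state, without advancing time (a new reading comes with each control period).
- camera(name): name is "scene" or "top"; returns a dict with "pixels" (400x640x3 uint8, blue, green, red), "z_map" (400x640 float32, m along the optical axis (not along the pixel's ray), 0 where there is no reading), "K" (3x3 intrinsics, pixels), "R" (3x3) and "t" (3): a world point X has camera coordinates R X + t. Camera axes: x right, y down, z forward; pixel columns grow to the right and rows downward; lengths in m; the calibration is good to about 2 mm. A picture is of the moment at which its call begins.
- ticket.sign_off(): hands the job in, once; it reports no verdict.
Trained networks look in the newest picture that a camera, given by its name, has taken for a name from the list of things; names that differ only in an ending like _2 or _b are one class to them, and where a whole thing is asked for, a point or a joint stands for the part that bears it (a point fixed in the world has none). Each returns a list of dicts, best first, with "confidence" (0 to 1); they miss things now and then, are a little off and sometimes report something else, mostly with a low value. They report only what shows in the picture. A call takes as long as a camera call.
- regions_of(camera, target): "mask" (400x640 bool, what is visible of it) and "pixel" ([column, row] in pixels, amid what is visible of it).
- spot_point(camera, target): "pixel" ([column, row] in pixels: a listed point, or the origin of a listed thing).
The state is a dict: "t": time; "joint_pos": joint angles; "qd": joint speeds; "effort": joint torques, N m; "position": TCP position; "tcp_rot": TCP orientation; "wrist_force": force on the tool from outside, world axes, zero at the start; "moment": the same for the moment, N m; "gripper_width": finger opening in m.
Only numpy, scipy, OpenCV 4.12 (cv2) and the standard library are available. Lean on these libraries where they do the work, as an engineer would, in place of code of your own. Each camera call takes 0.05 s, during which the arm holds its last target.

TASK

The citrus reamer was left lying across the open spice caddy: first clear it away by laying it in the top baking tin. Then put every spice jar standing on the shelf into the caddy, one to a compartment, and press all four hinged covers down, over empty compartments too, until their catches hold them shut. Leave the pie dish and the salad spinner where they are.

Things in the scene. Friction and masses are not known exactly. Their poses are not given: they have to be found in the camera images.
- caddy: White plastic caddy, fixed: open box 78 (x) x 340 (y) x 62 mm high, walls and floor 4 mm; four compartments in a row along y, each 70 x 80 mm inside, centres at y = -126, -42, 42, 126 mm. Origin: centre of the underside. Front (-x): a grey sprung catch before each compartment, 47 to 56 mm ahead of the centre, up to 10 mm above the rim. Hinges at +x.
- lid_1 (a joint): Angle (rad) of cover 1 (1 to 4 from caddy -y to +y). 0 shut, 1.57 upright, up to 1.92. Hinge axis along caddy y at x = +39, z = 62 mm. Flat plate 78 mm wide, 4 mm thick, 88 mm long. A spring opens it (1.3 N at the lip); in the last 0.11 rad the lip must be pressed past the catch (6 N in all), which then holds it; let go earlier it springs open.
- lid_1_lip (a point): Middle of the free front edge of cover 1, on its outer face, 85 mm from the hinge axis.
- lid_2 (a joint): Angle (rad) of cover 2 (1 to 4 from caddy -y to +y). 0 shut, 1.57 upright, up to 1.92. Hinge axis along caddy y at x = +39, z = 62 mm. Flat plate 78 mm wide, 4 mm thick, 88 mm long. A spring opens it (1.3 N at the lip); in the last 0.11 rad the lip must be pressed past the catch (6 N in all), which then holds it; let go earlier it springs open.
- lid_2_lip (a point): Middle of the free front edge of cover 2, on its outer face, 85 mm from the hinge axis.
- lid_3 (a joint): Angle (rad) of cover 3 (1 to 4 from caddy -y to +y). 0 shut, 1.57 upright, up to 1.92. Hinge axis along caddy y at x = +39, z = 62 mm. Flat plate 78 mm wide, 4 mm thick, 88 mm long. A spring opens it (1.3 N at the lip); in the last 0.11 rad the lip must be pressed past the catch (6 N in all), which then holds it; let go earlier it springs open.
- lid_3_lip (a point): Middle of the free front edge of cover 3, on its outer face, 85 mm from the hinge axis.
- lid_4 (a joint): Angle (rad) of cover 4 (1 to 4 from caddy -y to +y). 0 shut, 1.57 upright, up to 1.92. Hinge axis along caddy y at x = +39, z = 62 mm. Flat plate 78 mm wide, 4 mm thick, 88 mm long. A spring opens it (1.3 N at the lip); in the last 0.11 rad the lip must be pressed past the catch (6 N in all), which then holds it; let go earlier it springs open.
- lid_4_lip (a point): Middle of the free front edge of cover 4, on its outer face, 85 mm from the hinge axis.
- jar0: Square glass spice jar with brown spice, 42 x 42 mm, glass 38 mm high, round steel cap (35 mm across) above, 50 mm high in all, 0.1 kg. Origin: centre of the underside; z up through the cap; x and y square to its sides. Two to four jars are there; an absent one reads None.
- jar0_mid (a point): Middle of jar0, 25 mm above its underside.
- jar1: Square glass spice jar with brown spice, 42 x 42 mm, glass 38 mm high, round steel cap (35 mm across) above, 50 mm high in all, 0.1 kg. Origin: centre of the underside; z up through the cap; x and y square to its sides. Two to four jars are there; an absent one reads None.
- jar1_mid (a point): Middle of jar1, 25 mm above its underside.
- jar2: Square glass spice jar with brown spice, 42 x 42 mm, glass 38 mm high, round steel cap (35 mm across) above, 50 mm high in all, 0.1 kg. Origin: centre of the underside; z up through the cap; x and y square to its sides. Two to four jars are there; an absent one reads None.
- jar2_mid (a point): Middle of jar2, 25 mm above its underside.
- jar3: Square glass spice jar with brown spice, 42 x 42 mm, glass 38 mm high, round steel cap (35 mm across) above, 50 mm high in all, 0.1 kg. Origin: centre of the underside; z up through the cap; x and y square to its sides. Two to four jars are there; an absent one reads None.
- jar3_mid (a point): Middle of jar3, 25 mm above its underside.
- reamer: Wooden citrus reamer lying on its side, 144 mm long, 30 mm wide and thick, 0.09 kg: squared handle to -x, ribbed pointed head to +x. Origin: underside, near mid-length and close to the centre of mass. At first it lies on the caddy's rim, about along caddy y.
- reamer_mid (a point): Middle of the reamer, 15 mm above its origin.
- tins: Stack of three nested rectangular aluminium baking tins that does not move, 226 (x) x 166 (y) mm over the lips, 56 mm high. Origin: centre of the underside. The top tin is open, 202 x 142 mm inside, its inner floor 24 mm above the shelf.
- pie_dish: Round glass pie dish, 230 mm across, 40 mm high, standing behind the caddy; to be left alone. Origin: centre of the underside.
- salad_spinner: Closed plastic salad spinner, 226 mm across, 186 mm high with its crank; to be left alone. Origin: centre of the underside.

How it is judged:
On the way, in this order (a step that is already met when the one before it is completed fails the run):
1. the reamer lies in the top baking tin, let go (x of reamer_mid in the frame of tins between -0.095 and 0.095 m and y of reamer_mid in the frame of tins between -0.065 and 0.065 m and z of reamer_mid in the frame of tins below 0.062 m and contact force between reamer and the fingers below 0.2 N and linear speed of reamer below 0.03 m/s), for 0.2 s.
2. every jar is in the caddy (x of jar0_mid in the frame of caddy between -0.035 and 0.035 m and y of jar0_mid in the frame of caddy between -0.166 and 0.166 m and z of each of jar0_mid, jar1_mid, jar2_mid, jar3_mid in the frame of caddy below 0.048 m and x of jar1_mid in the frame of caddy between -0.035 and 0.035 m and y of jar1_mid in the frame of caddy between -0.166 and 0.166 m and x of jar2_mid in the frame of caddy between -0.035 and 0.035 m and y of jar2_mid in the frame of caddy between -0.166 and 0.166 m and x of jar3_mid in the frame of caddy between -0.035 and 0.035 m and y of jar3_mid in the frame of caddy between -0.166 and 0.166 m), for 0.2 s.
3. all four covers are held shut (value of joint each of lid_1, lid_2, lid_3, lid_4 below 0.04 rad), for 0.3 s.
At the end, for the whole second after the job is handed in: The reamer rests in the top tin (its middle within 95 x 65 mm of the tin's centre, under 62 mm high), every jar present is down inside a caddy compartment, all four covers are held shut to under 0.04 rad; everything is let go and at rest (all of step 1 and all of step 2 and all of step 3 and linear speed of each of jar0, jar1, jar2, jar3 below 0.03 m/s); the robot touches nothing.
It fails at once if the pie dish is moved by more than 30 mm (distance of pie_dish from where it was at the start of the episode above 0.03 m).
It fails at once if the salad spinner is moved by more than 30 mm (distance of salad_spinner from where it was at the start of the episode above 0.03 m).
Of jar0, jar1, jar2, jar3 only 2 to 4 are there at a start; the rules pass over those that are not, and their reading is None.
At some moment in a run one of jar0, jar1, jar2, jar3 may be knocked a few centimetres aside while the robot is not near it.
Once in a run the grip may slacken for a moment while it holds something.
It also fails if it takes over 210 s, if anything falls off the work surface, if the arm or the gripper's body presses on something with over 40 N, if the wrist force passes 120 N, or if a joint passes its speed limit or range.

## Working session

There is one attempt and no reset: what is moved stays moved. The work goes in short steps, Python scripts to look and compute and a tool call to move; the robot and the scene stay as the last step left them, time stands still between calls to the robot, and variables do not carry over. Pictures are saved under pics/ and viewed, and the job is handed in when it is done.

Besides the shell and the picture viewer there is one more tool, called after ">>>" by a JSON object that holds its "fn" and its "kwargs". jog_arm: Moves the arm, as the interface text tells. Its arguments: {"type":"object","properties":{"commands":{"type":"array"}},"required":["commands"]}

```bash
ls; mkdir -p pics; cat > h.py <<'E'
import numpy as np, cv2
from rig import r, camera, ticket, regions_of, spot_point
def cloud(c):
    z=c["z_map"]; K=c["K"]; v,u=np.indices(z.shape)
    P=np.stack([(u-K[0,2])/K[0,0]*z,(v-K[1,2])/K[1,1]*z,z],-1)
    W=(P-c["t"])@c["R"]
    W[z==0]=np.nan
    return W
def save(c,n): cv2.imwrite("pics/"+n+".png",c["pixels"])
E
python3 - <<'E'
from h import *
for n in("scene","top"):
    c=camera(n); save(c,n+"0"); W=cloud(c); np.savez("/tmp/%s.npz"%n,W=W)
    print(n, -c["R"].T@c["t"])
    for t in ["caddy","lid_1","jar0","reamer","tins","pie_dish","salad_spinner"]:
        for d in regions_of(n,t):
            m=d["mask"]; p=W[m]; print(t,round(d["confidence"],2),np.round(d["pixel"]),m.sum(),np.round(np.nanmedian(p,0),3),np.round(np.nanpercentile(p,2,0),3),np.round(np.nanpercentile(p,98,0),3))
print(r.state())
E
```

```text
pics
scene [ 1.20514969 -0.61329863  1.02520627]
caddy 0.91 [280. 238.] 5032 [ 0.624 -0.081  0.05 ] [ 0.532 -0.209  0.001] [0.651 0.125 0.146]
caddy 0.65 [177. 255.] 455 [ 0.426 -0.284  0.036] [ 0.4   -0.305  0.   ] [ 0.444 -0.253  0.052]
lid_1 0.85 [270. 255.] 530 [ 0.637 -0.168  0.109] [ 0.626 -0.204  0.06 ] [ 0.645 -0.127  0.148]
lid_1 0.85 [299. 238.] 317 [ 0.646 -0.085  0.113] [ 0.628 -0.12   0.063] [ 0.656 -0.044  0.145]
lid_1 0.75 [344. 199.] 450 [0.637 0.084 0.105] [ 0.545  0.046 -0.002] [0.645 0.216 0.148]
lid_1 0.68 [321. 212.] 446 [0.636 0.003 0.112] [ 0.6   -0.036  0.06 ] [0.642 0.046 0.149]
lid_1 0.36 [432. 159.] 5550 [0.723 0.344 0.132] [0.606 0.284 0.024] [0.804 0.478 0.16 ]
lid_1 0.28 [198. 302.] 500 [ 0.58  -0.328  0.037] [ 0.555 -0.35   0.002] [ 0.598 -0.299  0.052]
jar0 0.93 [177. 255.] 434 [ 0.427 -0.284  0.036] [ 0.403 -0.305  0.003] [ 0.444 -0.256  0.052]
jar0 0.66 [200. 302.] 498 [ 0.58  -0.328  0.037] [ 0.555 -0.35   0.002] [ 0.598 -0.301  0.052]
jar0 0.6 [219. 224.] 373 [ 0.434 -0.156  0.036] [ 0.405 -0.175  0.001] [ 0.451 -0.13   0.052]
reamer 0.92 [300. 219
[... 2311 characters left out ...]
[0.639 0.04  0.151]
{'t': 0.8, 'joint_pos': array([ 1.14399819e+00,  2.75884493e-01,  1.50492129e+00,  1.20794025e-05,
        1.36069559e+00, -1.21017726e-01]), 'qd': array([-8.62099901e-04,  9.32842809e-05, -1.10076529e-03, -4.46092239e-04,
       -9.16862802e-04, -3.65203221e-04]), 'effort': array([ 1.64000699e-03, -4.04406524e+01, -2.37496716e+01,  7.05360272e-02,
        2.44188029e-02, -1.02759793e-05]), 'position': array([0.17311742, 0.54834675, 0.20549336]), 'tcp_rot': array([ 3.14150062e+00, -7.08133513e-07,  2.83580972e+00]), 'wrist_force': array([-0.16274065,  0.10460441,  0.02536761]), 'moment': array([-0.03715626,  0.02636578, -0.0114484 ]), 'gripper_width': 0.09398050489844528}
```

View pics/scene0.png

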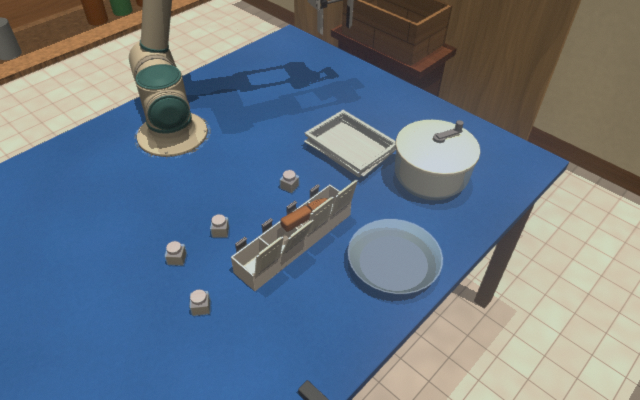

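View pics/top0.png

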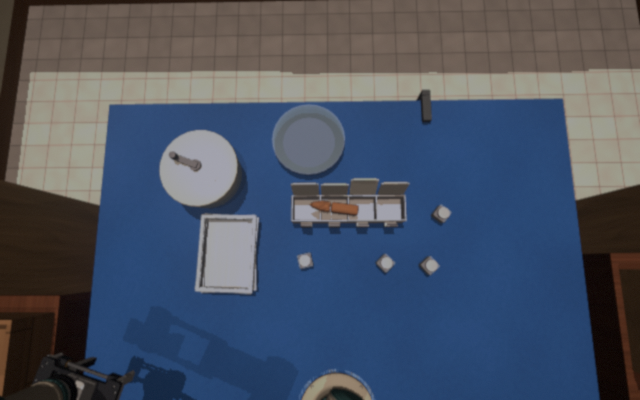

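All four jars show: in the top view at (306,258), (382,263), (431,266) and (441,212). The reamer lies at (336,208) across compartments 2 and 3. The tins are at (226,252), and all four lids are about upright. Next I'll fit the poses more exactly.

```bash
cat >> h.py <<'E'
def clouds(): return {n:cloud(camera(n)) for n in("scene","top")}
def box(W,lo,hi):
    m=np.all((W>lo)&(W<hi),-1); return W[m]
def rect(p):
    (c,s,a)=cv2.minAreaRect((p[:,:2]*1000).astype(np.float32)); return np.round(c,1),np.round(s,1),round(a,1),len(p)
E
python3 - <<'E'
from h import *
for n in("scene","top"):
    W=np.load("/tmp/%s.npz"%n)["W"]
    print(n,"table",np.nanmedian(box(W,[.3,-.2,-.02],[.4,.1,.02])[:,2]))
    p=box(W,[.5,-.26,.054],[.68,.18,.066]); print("rim",rect(p), np.percentile(p,[1,99],axis=0).round(3).tolist())
    p=box(W,[.5,-.26,.0655],[.57,.18,.078]);
    if len(p): print("catch",p[np.argsort(p[:,1])][::max(1,len(p)//12)].round(3).tolist())
    for i,y in enumerate([-.166,-.082,.002,.086]):
        q=box(W,[.61,y-.03,.075],[.7,y+.03,.16]); f=np.polyfit(q[:,2],q[:,0],1); print("lid",i+1,np.degrees(np.arctan(f[0])),np.polyval(f,.062),q[:,2].max())
    p=box(W,[.55,-.1,.08],[.612,.1,.11]); print("reamer",rect(p),p[:,2].max(),np.percentile(p,[1,50,99],axis=0).round(3).tolist())
    p=box(W,[.3,.2,.045],[.59,.44,.07]); print("tins",rect(p)); 
    for x,y in [(.43,.09),(.42,-.146),(.414,-.276),(.567,-.318)]:
        p=box(W,[x-.04,y-.04,.046],[x+.04,y+.04,.06]); print("cap",rect(p),p.mean(0).round(4))
        p=box(W,[x-.04,y-.04,.03],[x+.04,y+.04,.042]); print("  glass",rect(p))
E
```

```text
scene table -0.0009892975235402156
rim (array([580.5, -39.4]), array([344.9, 101.9]), 89.4, 652) [[0.531, -0.21, 0.054], [0.63, 0.129, 0.066]]
catch [[0.532, -0.181, 0.07], [0.538, -0.173, 0.075], [0.533, -0.163, 0.074], [0.533, -0.154, 0.07], [0.537, -0.093, 0.073], [0.534, -0.081, 0.073], [0.538, -0.072, 0.069], [0.538, -0.013, 0.07], [0.534, -0.002, 0.07], [0.532, 0.007, 0.073], [0.537, 0.071, 0.07], [0.533, 0.083, 0.069], [0.536, 0.095, 0.07]]
lid 1 9.265965660585529 0.6296005727548788 0.15064543896832236
lid 2 16.66819049435417 0.6305508278707298 0.14813957218211699
lid 3 7.39942535397391 0.6296557652242892 0.1518250762453284
lid 4 9.155515548874783 0.6300672697877655 0.1499926925460942
reamer (array([587.1,   2.3]), array([141.7,  32.3]), 80.0, 474) 0.09864581043228672 [[0.565, -0.067, 0.081], [0.587, -0.019, 0.09], [0.6, 0.062, 0.095]]
tins (array([455.3, 321.2]), array([174.9, 232.5]), 87.3, 897)
cap (array([434.1,  89.2]), array([31.6, 35. ]), 76.8, 85) [0.4341 0.0898 0.0492]
  glass (array([433.8,  90.7]), array([41. , 44.6]), 10.0, 97)
cap (array([ 425.2, -149.6]), array([
[... 1255 characters left out ...]
02, 0.092], [0.599, 0.07, 0.097]]
tins (array([463.1, 324.9]), array([176.7, 248. ]), 86.9, 1197)
cap (array([429.7,  90.7]), array([31.2, 31. ]), 45.3, 108) [0.43   0.0906 0.0514]
  glass (array([430.3,  90.9]), array([41.4, 41.7]), 13.6, 85)
cap (array([ 421.7, -149.1]), array([31.8, 32.5]), 0.3, 114) [ 0.4217 -0.1488  0.051 ]
  glass (array([ 422.1, -149.1]), array([41.3, 41.9]), 42.9, 88)
cap (array([ 415.6, -279.5]), array([33. , 31.6]), 89.6, 111) [ 0.4147 -0.2786  0.0507]
  glass (array([ 415.2, -279.4]), array([42.5, 42.6]), 42.0, 91)
cap (array([ 569.4, -323.5]), array([30.5, 33.1]), 0.9, 104) [ 0.5691 -0.3231  0.051 ]
  glass (array([ 568.6, -322.9]), array([42.6, 41. ]), 49.7, 83)
```

```bash
cat >> h.py <<'E'
from scipy.spatial.transform import Rotation as Ro
def go(pts,yaw):
    """world TCP points, yaw deg (tool down) -> rows in tool axes"""
    s=r.state(); R0=Ro.from_euler('xyz',s["tcp_rot"]); print("at",np.round(s["position"],4),np.round(np.degrees(s["tcp_rot"]),1),"w",round(s["gripper_width"],4),"t",round(s["t"],2))
    for i,p in enumerate(pts):
        y=yaw[i] if np.ndim(yaw) else yaw
        R1=Ro.from_euler('xyz',[np.pi,0,np.radians(y)])
        print(p,y,"->",np.round((R0.inv()*R1).as_rotvec(degrees=True),1),np.round(R0.inv().apply(np.array(p)-s["position"]),4))
E
python3 - <<'E'
from h import *
go([(.5825,-.010,.22),(.5825,-.010,.068)],81)
E
```

```text
at [0.1731 0.5483 0.2055] [180.   -0.  162.5] w 0.094 t 0.8
(0.5825, -0.01, 0.22) 81 -> [ 0.  -0.  81.5] [-0.5585 -0.4092 -0.0145]
(0.5825, -0.01, 0.068) 81 -> [ 0.  -0.  81.5] [-0.5585 -0.4092  0.1375]
```

>>> {"fn": "jog_arm", "kwargs": {"commands": [[0, 0, 81.5, -0.5585, -0.4092, -0.0145, 0.044], [0, 0, 81.5, -0.5585, -0.4092, -0.0145, 0.044], [0, 0, 81.5, -0.5585, -0.4092, -0.0145, 0.044], [0, 0, 81.5, -0.5585, -0.4092, -0.0145, 0.044], [0, 0, 81.5, -0.5585, -0.4092, -0.0145, 0.044], [0, 0, 81.5, -0.5585, -0.4092, -0.0145, 0.044], [0, 0, 81.5, -0.5585, -0.4092, -0.0145, 0.044], [0, 0, 81.5, -0.5585, -0.4092, -0.0145, 0.044], [0, 0, 81.5, -0.5585, -0.4092, -0.0145, 0.044], [0, 0, 81.5, -0.5585, -0.4092, -0.0145, 0.044], [0, 0, 81.5, -0.5585, -0.4092, -0.0145, 0.044], [0, 0, 81.5, -0.5585, -0.4092, -0.0145, 0.044], [0, 0, 81.5, -0.5585, -0.4092, -0.0145, 0.044], [0, 0, 81.5, -0.5585, -0.4092, -0.0145, 0.044], [0, 0, 81.5, -0.5585, -0.4092, -0.0145, 0.044], [0, 0, 81.5, -0.5585, -0.4092, -0.0145, 0.044], [0, 0, 81.5, -0.5585, -0.4092, -0.0145, 0.044], [0, 0, 81.5, -0.5585, -0.4092, -0.0145, 0.044], [0, 0, 81.5, -0.5585, -0.4092, -0.0145, 0.044]]}}

```text
t: 2.7
position: [0.5819, -0.0087, 0.2203]
tcp_rot: [3.141, -0.0, 1.415]
wrist_force: [0.4, -0.4, 0.1]
gripper_width: 0.044
```

```bash
python3 - <<'E'
from h import *
go([(.5825,-.010,.12),(.5825,-.010,.068)],81)
c=camera("scene"); im=c["pixels"][100:320,180:480]; cv2.imwrite("pics/a1.png",cv2.resize(im,None,fx=2.5,fy=2.5))
E
```

```text
at [ 0.5819 -0.0087  0.2203] [180.   -0.   81.1] w 0.044 t 2.7
(0.5825, -0.01, 0.12) 81 -> [ 0.  -0.   0.1] [-0.0012  0.0008  0.1003]
(0.5825, -0.01, 0.068) 81 -> [ 0.  -0.   0.1] [-0.0012  0.0008  0.1523]
```

View pics/a1.png

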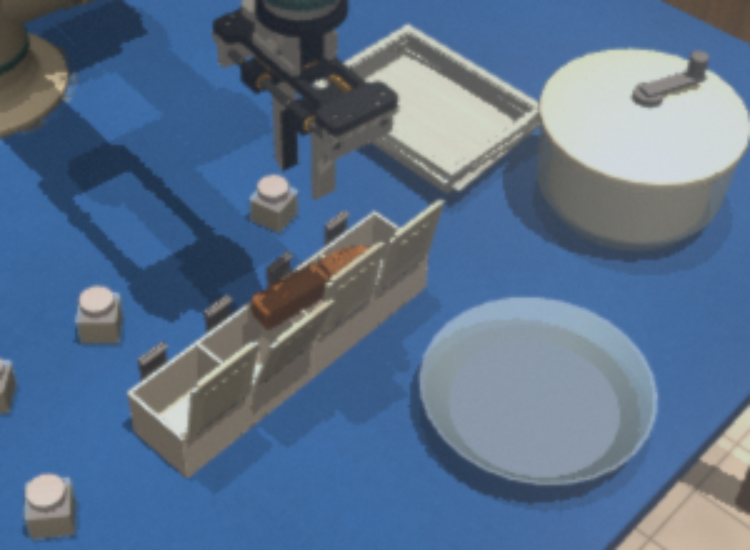

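The gripper hangs above the caddy (around (310,110) in the crop), with the reamer at (310,285) and its jaws across it. I'll descend and grip.

>>> {"fn": "jog_arm", "kwargs": {"commands": [[0, 0, 0, -0.001, 0.001, 0.04, 0.044], [0, 0, 0, -0.001, 0.001, 0.08, 0.044], [0, 0, 0, -0.001, 0.001, 0.11, 0.044], [0, 0, 0, -0.001, 0.001, 0.13, 0.044], [0, 0, 0, -0.001, 0.001, 0.145, 0.044], [0, 0, 0, -0.001, 0.001, 0.152, 0.044], [0, 0, 0, -0.001, 0.001, 0.152, 0.044], [0, 0, 0, -0.001, 0.001, 0.152, 0.0], [0, 0, 0, -0.001, 0.001, 0.152, 0.0], [0, 0, 0, -0.001, 0.001, 0.152, 0.0], [0, 0, 0, -0.001, 0.001, 0.152, 0.0], [0, 0, 0, -0.001, 0.001, 0.152, 0.0], [0, 0, 0, -0.001, 0.001, 0.152, 0.0]]}}

```text
t: 4.05
position: [0.584, -0.0111, 0.069]
tcp_rot: [3.14, -0.0, 1.413]
wrist_force: [-1.2, 1.0, 5.6]
gripper_width: 0.0296
```

>>> {"fn": "jog_arm", "kwargs": {"commands": [[0, 0, 0, 0, 0, -0.02, 0.0], [0, 0, 0, 0, 0, -0.06, 0.0], [0, 0, 0, 0, 0, -0.1, 0.0], [0, 0, 0, 0, 0, -0.14, 0.0], [0, 0, 0, 0, 0, -0.16, 0.0], [0, 0, 0, 0, 0, -0.16, 0.0]]}}

```text
t: 4.65
position: [0.5853, -0.0115, 0.2312]
tcp_rot: [3.135, -0.0, 1.413]
wrist_force: [-0.4, 0.0, -1.1]
gripper_width: 0.0297
```

```bash
python3 - <<'E'
from h import *
go([(.471,.323,.22),(.471,.323,.034)],177)
E
```

```text
at [ 0.5853 -0.0115  0.2312] [179.6  -0.   81. ] w 0.0297 t 4.65
(0.471, 0.323, 0.22) 177 -> [  0.3   0.3 -96. ] [ 0.3124 -0.1654  0.0101]
(0.471, 0.323, 0.034) 177 -> [  0.3   0.3 -96. ] [ 0.3124 -0.1667  0.1961]
```

>>> {"fn": "jog_arm", "kwargs": {"commands": [[0, 0, -96, 0.312, -0.165, 0.01, 0], [0, 0, -96, 0.312, -0.165, 0.01, 0], [0, 0, -96, 0.312, -0.165, 0.01, 0], [0, 0, -96, 0.312, -0.165, 0.01, 0], [0, 0, -96, 0.312, -0.165, 0.01, 0], [0, 0, -96, 0.312, -0.165, 0.01, 0], [0, 0, -96, 0.312, -0.165, 0.01, 0], [0, 0, -96, 0.312, -0.165, 0.01, 0], [0, 0, -96, 0.312, -0.165, 0.01, 0], [0, 0, -96, 0.312, -0.165, 0.01, 0], [0, 0, -96, 0.312, -0.165, 0.01, 0], [0, 0, -96, 0.312, -0.165, 0.01, 0], [0, 0, -96, 0.312, -0.165, 0.01, 0], [0, 0, -96, 0.312, -0.165, 0.01, 0], [0, 0, -96, 0.312, -0.165, 0.01, 0]]}}

```text
t: 6.15
position: [0.4692, 0.3227, 0.2176]
tcp_rot: [-3.141, -0.0, 3.087]
wrist_force: [-0.3, 0.1, -0.8]
gripper_width: 0.0295
```

```bash
python3 - <<'E'
from h import *
go([(.471,.323,.034)],177)
c=camera("scene"); im=c["pixels"][60:280,230:530]; cv2.imwrite("pics/a2.png",cv2.resize(im,None,fx=2.5,fy=2.5))
E
```

```text
at [0.4692 0.3227 0.2176] [-180.    -0.   176.9] w 0.0295 t 6.15
(0.471, 0.323, 0.034) 177 -> [-0.  -0.  -0.1] [-0.0018  0.0004  0.1836]
```

View pics/a2.png

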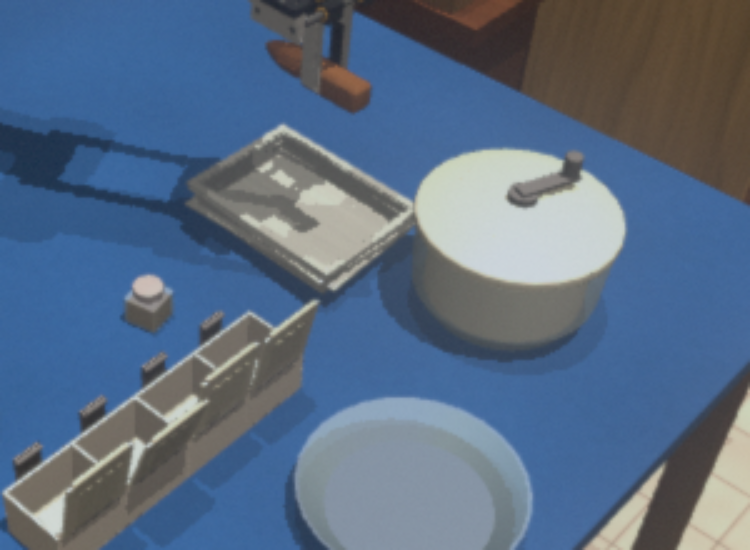

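The reamer is held above the tin at (320,75), lined up with the tin's long axis. Next I lower it.

>>> {"fn": "jog_arm", "kwargs": {"commands": [[0, 0, 0, 0, 0, 0.045, 0], [0, 0, 0, 0, 0, 0.09, 0], [0, 0, 0, 0, 0, 0.13, 0], [0, 0, 0, 0, 0, 0.16, 0], [0, 0, 0, 0, 0, 0.175, 0], [0, 0, 0, 0, 0, 0.183, 0], [0, 0, 0, 0, 0, 0.184, 0], [0, 0, 0, 0, 0, 0.184, 0], [0, 0, 0, 0, 0, 0.184, 0.06], [0, 0, 0, 0, 0, 0.184, 0.06], [0, 0, 0, 0, 0, 0.184, 0.06], [0, 0, 0, 0, 0, 0.184, 0.06], [0, 0, 0, 0, 0, 0.15, 0.06], [0, 0, 0, 0, 0, 0.1, 0.06], [0, 0, 0, 0, 0, 0.05, 0.06], [0, 0, 0, 0, 0, 0, 0.06]]}}

```text
t: 7.8
position: [0.4689, 0.3227, 0.22]
tcp_rot: [3.141, 0.0, 3.089]
wrist_force: [2.1, 0.4, -0.1]
gripper_width: 0.0603
```

```bash
python3 - <<'E'
from h import *
go([(.432,.090,.2),(.432,.09,.012)],[102,102])
cs={}
for n in("scene","top"):
    c=camera(n); W=cloud(c); save(c,"b_"+n)
    for d in regions_of(n,"reamer"): print(n,d["confidence"],np.nanmedian(W[d["mask"]],0))
    for x,y in [(.43,.09),(.42,-.146),(.414,-.276),(.567,-.318)]:
        p=box(W,[x-.06,y-.06,.046],[x+.06,y+.06,.06]); print("cap",len(p) and (rect(p)))
        p=box(W,[x-.06,y-.06,.03],[x+.06,y+.06,.042]); print("  glass",len(p) and rect(p))
im=c["pixels"][150:350,150:470]; cv2.imwrite("pics/a3.png",cv2.resize(im,None,fx=2.5,fy=2.5))
E
```

```text
at [0.4689 0.3227 0.22  ] [180.   0. 177.] w 0.0603 t 7.8
(0.432, 0.09, 0.2) 102 -> [ 0. -0. 75.] [ 0.0246 -0.2343  0.02  ]
(0.432, 0.09, 0.012) 102 -> [ 0. -0. 75.] [ 0.0246 -0.2343  0.208 ]
scene 0.96 [0.47409841 0.31549853 0.04813948]
cap (array([433.3,  89.2]), array([30.3, 33.7]), 44.1, 86)
  glass (array([440.9,  87.6]), array([50.4, 37. ]), 63.9, 92)
cap (array([ 425., -149.]), array([30.6, 35.3]), 51.1, 107)
  glass (array([ 426.1, -150.9]), array([43.1, 41.5]), 49.0, 115)
cap (array([ 416.7, -278.6]), array([33.1, 35.4]), 74.1, 131)
  glass (array([ 417.9, -280.4]), array([41.7, 42.4]), 42.6, 123)
cap (array([ 571.6, -324.5]), array([32.5, 35.2]), 80.1, 158)
  glass (array([ 571.2, -324.5]), array([42.3, 42.5]), 52.2, 151)
top 0.82 [0.43036517 0.31447936 0.05159785]
top 0.64 [0.81397317 0.08255112 0.01000123]
top 0.38 [ 0.42306754 -0.1450716   0.04142337]
cap (array([429.7,  90.7]), array([31.2, 31.1]), 44.6, 108)
  glass (array([430.1,  90.9]), array([41.2, 41.6]), 12.0, 83)
cap (array([ 421.7, -149. ]), array([32.7, 31.7]), 89.2, 115)
  glass (array([ 421.9, -149.1]), array([41.4, 42.1]), 43.7, 87)
cap (array([ 415.3, -279.6]), array([32.3, 32.3]), 84.4, 112)
  glass (array([ 414.3, -278.9]), array([42.6, 42. ]), 40.6, 92)
cap (array([ 569.4, -323.1]), array([30.1, 35.9]), 0.6, 107)
  glass (array([ 568.5, -323.5]), array([42.7, 40.9]), 51.1, 82)
```

View pics/a3.png

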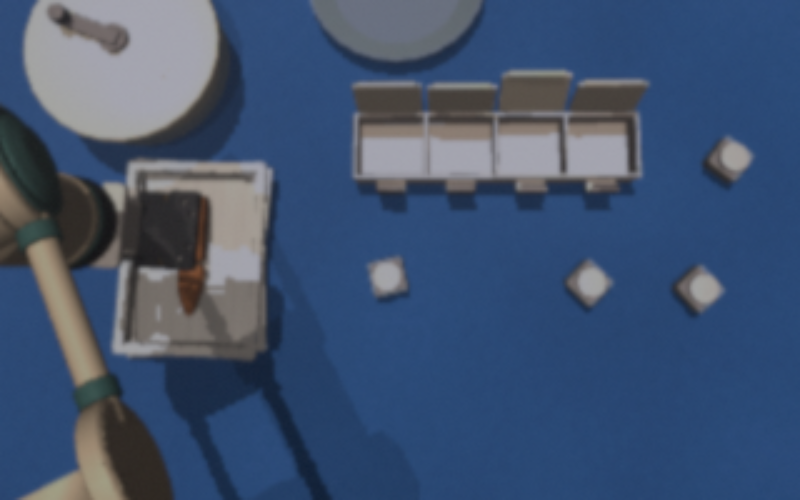

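Step 1 looks done: the reamer lies in the tin at about (195,255) in the crop. I'll take jar A, at (388,278), next.

>>> {"fn": "jog_arm", "kwargs": {"commands": [[0, 0, -15, 0.025, -0.235, 0.03, 0.07], [0, 0, -15, 0.025, -0.235, 0.03, 0.07], [0, 0, -15, 0.025, -0.235, 0.03, 0.07], [0, 0, -15, 0.025, -0.235, 0.03, 0.07], [0, 0, -15, 0.025, -0.235, 0.03, 0.07], [0, 0, -15, 0.025, -0.235, 0.03, 0.07], [0, 0, -15, 0.025, -0.235, 0.03, 0.07], [0, 0, -15, 0.025, -0.235, 0.09, 0.07], [0, 0, -15, 0.025, -0.235, 0.13, 0.07], [0, 0, -15, 0.025, -0.235, 0.13, 0.07]]}}

```text
t: 9.0
position: [0.426, 0.0906, 0.0827]
tcp_rot: [3.139, -0.014, -2.931]
wrist_force: [-1.0, 0.3, -0.3]
gripper_width: 0.0701
```

```bash
python3 - <<'E'
from h import *
go([(.4315,.090,.012)],192)
E
```

```text
at [0.426  0.0906 0.0827] [ 179.8   -0.8 -167.9] w 0.0701 t 9.0
(0.4315, 0.09, 0.012) 192 -> [ 0.2 -0.8  0.1] [-0.0062 -0.002   0.0706]
```

>>> {"fn": "jog_arm", "kwargs": {"commands": [[0, 0, 0, 0, 0, 0, 0.07], [0, 0, 0, 0, 0, 0.03, 0.07], [0, 0, 0, 0, 0, 0.055, 0.07], [0, 0, 0, 0, 0, 0.075, 0.07], [0, 0, 0, 0, 0, 0.078, 0.07], [0, 0, 0, 0, 0, 0.078, 0.07], [0, 0, 0, 0, 0, 0.078, 0], [0, 0, 0, 0, 0, 0.078, 0], [0, 0, 0, 0, 0, 0.078, 0], [0, 0, 0, 0, 0, 0.078, 0], [0, 0, 0, 0, 0, 0.078, 0], [0, 0, 0, 0, 0, 0.04, 0], [0, 0, 0, 0, 0, -0.01, 0], [0, 0, 0, 0, 0, -0.06, 0], [0, 0, 0, 0, 0, -0.06, 0], [0, 0, 0, 0, 0, -0.06, 0]]}}

```text
t: 10.6
position: [0.4323, 0.0895, 0.1487]
tcp_rot: [-3.141, 0.002, -2.933]
wrist_force: [-1.0, -0.7, -1.4]
gripper_width: 0.0416
```

```bash
python3 - <<'E'
from h import *
go([(.580,.086,.15),(.58,.086,.020)],180)
E
```

```text
at [0.4323 0.0895 0.1487] [-1.80e+02  1.00e-01 -1.68e+02] w 0.0416 t 10.6
(0.58, 0.086, 0.15) 180 -> [-0.   0.1 12. ] [-0.1437 -0.0341 -0.001 ]
(0.58, 0.086, 0.02) 180 -> [-0.   0.1 12. ] [-0.1434 -0.034   0.129 ]
```

>>> {"fn": "jog_arm", "kwargs": {"commands": [[0, 0, 12, -0.1435, -0.034, 0, 0], [0, 0, 12, -0.1435, -0.034, 0, 0], [0, 0, 12, -0.1435, -0.034, 0, 0], [0, 0, 12, -0.1435, -0.034, 0, 0], [0, 0, 12, -0.1435, -0.034, 0, 0], [0, 0, 12, -0.1435, -0.034, 0, 0], [0, 0, 12, -0.1435, -0.034, 0, 0]]}}

```text
t: 11.3
position: [0.5774, 0.0861, 0.1472]
tcp_rot: [3.142, -0.002, 3.141]
wrist_force: [-0.3, -0.4, -0.3]
gripper_width: 0.0421
```

```bash
python3 - <<'E'
from h import *
go([(.580,.086,.15),(.58,.086,.018)],180)
c=camera("top"); W=cloud(c);im=c["pixels"][160:260,240:440]; cv2.imwrite("pics/a4.png",cv2.resize(im,None,fx=4,fy=4))
E
```

```text
at [0.5774 0.0861 0.1472] [ 1.8e+02 -1.0e-01  1.8e+02] w 0.0421 t 11.3
(0.58, 0.086, 0.15) 180 -> [ 0.  -0.1 -0. ] [-0.0026 -0.0001 -0.0028]
(0.58, 0.086, 0.018) 180 -> [ 0.  -0.1 -0. ] [-2.900e-03 -1.000e-04  1.292e-01]
```

View pics/a4.png

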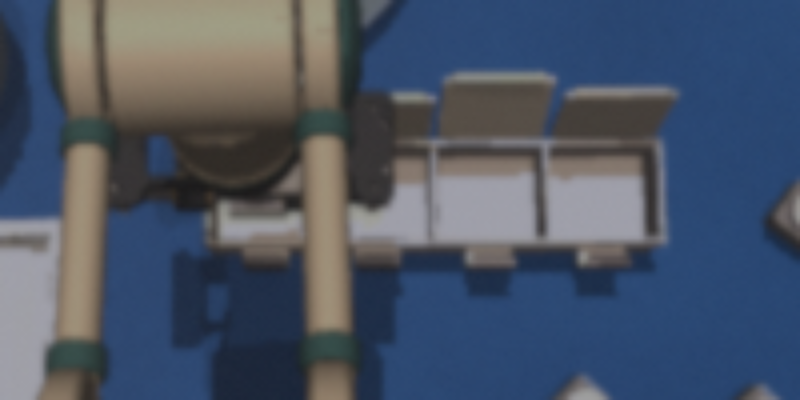

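The gripper with jar A is over compartment 4. I'll lower it in and release.

>>> {"fn": "jog_arm", "kwargs": {"commands": [[0, 0, 0, 0, 0, 0.04, 0], [0, 0, 0, 0, 0, 0.07, 0], [0, 0, 0, 0, 0, 0.09, 0], [0, 0, 0, 0, 0, 0.11, 0], [0, 0, 0, 0, 0, 0.125, 0], [0, 0, 0, 0, 0, 0.13, 0], [0, 0, 0, 0, 0, 0.13, 0], [0, 0, 0, 0, 0, 0.13, 0.05], [0, 0, 0, 0, 0, 0.13, 0.05], [0, 0, 0, 0, 0, 0.13, 0.05], [0, 0, 0, 0, 0, 0.11, 0.05], [0, 0, 0, 0, 0, 0.08, 0.05], [0, 0, 0, 0, 0, 0.04, 0.05], [0, 0, 0, 0, 0, -0.01, 0.05]]}}

```text
t: 12.75
position: [0.5782, 0.086, 0.1584]
tcp_rot: [3.142, -0.003, 3.141]
wrist_force: [-0.0, 0.1, 0.1]
gripper_width: 0.05
```

```bash
python3 - <<'E'
from h import *
go([(.4235,-.149,.09)],133)
c=camera("scene"); W=cloud(c);im=c["pixels"][160:320,160:380]; cv2.imwrite("pics/a5.png",cv2.resize(im,None,fx=3,fy=3))
for x,y in [(.42,-.146),(.414,-.276),(.567,-.318),(.58,.086)]:
        p=box(W,[x-.06,y-.06,.046],[x+.06,y+.06,.06]); print("cap",len(p) and (rect(p)))
E
```

```text
at [0.5782 0.086  0.1584] [180.   -0.2 180. ] w 0.05 t 12.75
(0.4235, -0.149, 0.09) 133 -> [-0.1 -0.2 47. ] [ 0.1544 -0.2351  0.0689]
cap (array([ 425.7, -149.7]), array([30.7, 34.2]), 51.6, 113)
cap (array([ 416.7, -278.4]), array([33.2, 33.7]), 11.3, 128)
cap (array([ 571.5, -324.5]), array([33. , 35.4]), 54.1, 162)
cap (array([580. ,  78.9]), array([ 97.4, 104.9]), 0.0, 288)
```

View pics/a5.png

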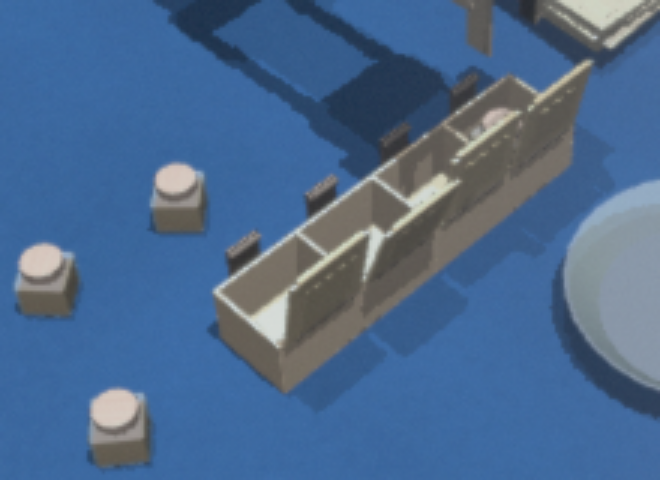

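Jar A sits in compartment 4, its cap at about (495,120). Jar B, at (180,195), goes into compartment 3.

>>> {"fn": "jog_arm", "kwargs": {"commands": [[0, 0, 47, 0.1555, -0.235, 0, 0.07], [0, 0, 47, 0.1555, -0.235, 0, 0.07], [0, 0, 47, 0.1555, -0.235, 0, 0.07], [0, 0, 47, 0.1555, -0.235, 0, 0.07], [0, 0, 47, 0.1555, -0.235, 0, 0.07], [0, 0, 47, 0.1555, -0.235, 0.02, 0.07], [0, 0, 47, 0.1555, -0.235, 0.05, 0.07], [0, 0, 47, 0.1555, -0.235, 0.069, 0.07], [0, 0, 47, 0.1555, -0.235, 0.069, 0.07], [0, 0, 47, 0.1555, -0.235, 0.069, 0.07], [0, 0, 47, 0.1555, -0.235, 0.069, 0.07]]}}

```text
t: 13.9
position: [0.425, -0.1492, 0.0902]
tcp_rot: [3.141, 0.003, 2.321]
wrist_force: [1.0, -0.1, 0.5]
gripper_width: 0.07
```

```bash
python3 - <<'E'
from h import *
go([(.4235,-.149,.012)],133)
E
```

```text
at [ 0.425  -0.1492  0.0902] [1.799e+02 1.000e-01 1.330e+02] w 0.07 t 13.9
(0.4235, -0.149, 0.012) 133 -> [0.1 0.1 0. ] [ 0.0014 -0.001   0.0782]
```

>>> {"fn": "jog_arm", "kwargs": {"commands": [[0, 0, 0, 0.001, 0, 0.03, 0.07], [0, 0, 0, 0.001, 0, 0.055, 0.07], [0, 0, 0, 0.001, 0, 0.075, 0.07], [0, 0, 0, 0.001, 0, 0.078, 0.07], [0, 0, 0, 0.001, 0, 0.078, 0.07], [0, 0, 0, 0.001, 0, 0.078, 0], [0, 0, 0, 0.001, 0, 0.078, 0], [0, 0, 0, 0.001, 0, 0.078, 0], [0, 0, 0, 0.001, 0, 0.078, 0], [0, 0, 0, 0.001, 0, 0.078, 0], [0, 0, 0, 0.001, 0, 0.04, 0], [0, 0, 0, 0.001, 0, -0.01, 0], [0, 0, 0, 0.001, 0, -0.06, 0], [0, 0, 0, 0.001, 0, -0.06, 0], [0, 0, 0, 0.001, 0, -0.06, 0]]}}

```text
t: 15.4
position: [0.4235, -0.1483, 0.1497]
tcp_rot: [3.141, 0.002, 2.321]
wrist_force: [-0.6, 0.3, -2.6]
gripper_width: 0.0417
```

```bash
python3 - <<'E'
from h import *
go([(.580,.002,.15),(.58,.002,.018)],180)
E
```

```text
at [ 0.4235 -0.1483  0.1497] [1.799e+02 1.000e-01 1.330e+02] w 0.0417 t 15.4
(0.58, 0.002, 0.15) 180 -> [  0.    0.1 -47. ] [ 3.30e-03  2.17e-01 -1.00e-04]
(0.58, 0.002, 0.018) 180 -> [  0.    0.1 -47. ] [0.0035 0.2169 0.1319]
```

>>> {"fn": "jog_arm", "kwargs": {"commands": [[0, 0, -47, 0.003, 0.217, 0, 0], [0, 0, -47, 0.003, 0.217, 0, 0], [0, 0, -47, 0.003, 0.217, 0, 0], [0, 0, -47, 0.003, 0.217, 0, 0], [0, 0, -47, 0.003, 0.217, 0, 0], [0, 0, -47, 0.003, 0.217, 0, 0], [0, 0, -47, 0.003, 0.217, 0, 0], [0, 0, -47, 0.003, 0.217, 0, 0], [0, 0, -47, 0.003, 0.217, 0, 0], [0, 0, -47, 0.003, 0.217, 0, 0]]}}

```text
t: 16.4
position: [0.5793, 0.0015, 0.1487]
tcp_rot: [3.141, -0.001, 3.14]
wrist_force: [-0.2, -0.3, -2.1]
gripper_width: 0.042
```

```bash
python3 - <<'E'
from h import *
go([(.580,.002,.15),(.58,.002,.018)],180)
c=camera("scene"); W=cloud(c);im=c["pixels"][130:290,160:380]; cv2.imwrite("pics/a6.png",cv2.resize(im,None,fx=3,fy=3))
E
```

```text
at [0.5793 0.0015 0.1487] [180.   -0.  179.9] w 0.042 t 16.4
(0.58, 0.002, 0.15) 180 -> [ 0.  -0.  -0.1] [-0.0007  0.0005 -0.0013]
(0.58, 0.002, 0.018) 180 -> [ 0.  -0.  -0.1] [-0.0008  0.0005  0.1307]
```

View pics/a6.png

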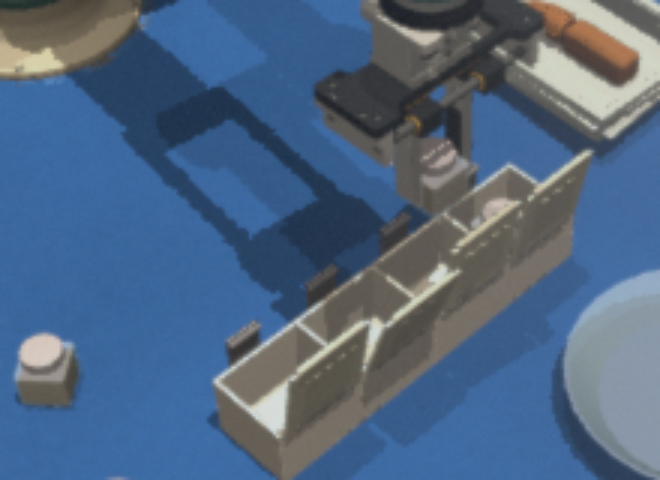

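Jar B is held upright at (445,180), over compartment 3. Next I lower it and release.

>>> {"fn": "jog_arm", "kwargs": {"commands": [[0, 0, 0, 0, 0, 0.04, 0], [0, 0, 0, 0, 0, 0.07, 0], [0, 0, 0, 0, 0, 0.09, 0], [0, 0, 0, 0, 0, 0.11, 0], [0, 0, 0, 0, 0, 0.125, 0], [0, 0, 0, 0, 0, 0.13, 0], [0, 0, 0, 0, 0, 0.13, 0], [0, 0, 0, 0, 0, 0.13, 0.05], [0, 0, 0, 0, 0, 0.13, 0.05], [0, 0, 0, 0, 0, 0.13, 0.05], [0, 0, 0, 0, 0, 0.11, 0.05], [0, 0, 0, 0, 0, 0.08, 0.05], [0, 0, 0, 0, 0, 0.04, 0.05], [0, 0, 0, 0, 0, -0.01, 0.05], [0, 0, 0, 0, 0, -0.01, 0.05]]}}

```text
t: 17.95
position: [0.5848, 0.0015, 0.1669]
tcp_rot: [-3.14, 0.015, 3.141]
wrist_force: [0.8, -0.0, -0.3]
gripper_width: 0.0499
```

```bash
python3 - <<'E'
from h import *
go([(.416,-.2795,.09)],132)
for n in("scene","top"):
  c=camera(n); W=cloud(c)
  for x,y in [(.414,-.276),(.567,-.318)]:
        p=box(W,[x-.06,y-.06,.046],[x+.06,y+.06,.06]); print("cap",len(p) and (rect(p)))
  if n=="scene":im=c["pixels"][130:310,160:380]; cv2.imwrite("pics/a7.png",cv2.resize(im,None,fx=3,fy=3))
E
```

```text
at [0.5848 0.0015 0.1669] [-179.9    0.9  180. ] w 0.0499 t 17.95
(0.416, -0.2795, 0.09) 132 -> [ 0.3  0.9 48. ] [ 0.1699 -0.2809  0.0748]
cap (array([ 417.4, -280.1]), array([34.4, 33.5]), 23.6, 129)
cap (array([ 571.9, -325. ]), array([33.2, 34.8]), 52.9, 162)
cap (array([ 414.6, -278.3]), array([31.8, 32.8]), 45.3, 113)
cap (array([ 569.2, -323.6]), array([33.7, 30.7]), 89.3, 106)
```

View pics/a7.png

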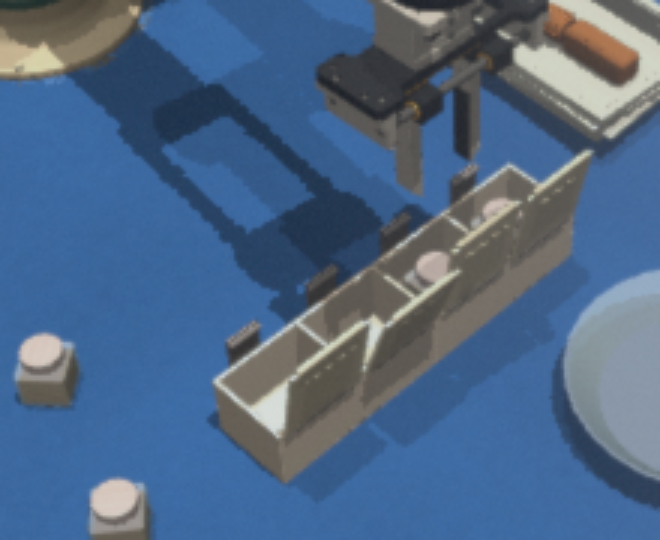

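Jar B is in compartment 3, its cap at (432,268). Now jar C, at (45,355).

>>> {"fn": "jog_arm", "kwargs": {"commands": [[0, 0, 48, 0.164, -0.281, 0, 0.07], [0, 0, 48, 0.164, -0.281, 0, 0.07], [0, 0, 48, 0.164, -0.281, 0, 0.07], [0, 0, 48, 0.164, -0.281, 0, 0.07], [0, 0, 48, 0.164, -0.281, 0, 0.07], [0, 0, 48, 0.164, -0.281, 0, 0.07], [0, 0, 48, 0.164, -0.281, 0.03, 0.07], [0, 0, 48, 0.164, -0.281, 0.07, 0.07], [0, 0, 48, 0.164, -0.281, 0.07, 0.07], [0, 0, 48, 0.164, -0.281, 0.07, 0.07], [0, 0, 48, 0.164, -0.281, 0.07, 0.07]]}}

```text
t: 19.15
position: [0.4167, -0.279, 0.0899]
tcp_rot: [3.141, 0.002, 2.305]
wrist_force: [0.4, -0.8, -0.7]
gripper_width: 0.0699
```

```bash
python3 - <<'E'
from h import *
go([(.416,-.2795,.012)],132)
E
```

```text
at [ 0.4167 -0.279   0.0899] [1.80e+02 1.00e-01 1.32e+02] w 0.0699 t 19.15
(0.416, -0.2795, 0.012) 132 -> [0.  0.1 0. ] [ 0.0003 -0.0009  0.0779]
```

>>> {"fn": "jog_arm", "kwargs": {"commands": [[0, 0, 0, 0, 0, 0.03, 0.07], [0, 0, 0, 0, 0, 0.055, 0.07], [0, 0, 0, 0, 0, 0.075, 0.07], [0, 0, 0, 0, 0, 0.078, 0.07], [0, 0, 0, 0, 0, 0.078, 0.07], [0, 0, 0, 0, 0, 0.078, 0], [0, 0, 0, 0, 0, 0.078, 0], [0, 0, 0, 0, 0, 0.078, 0], [0, 0, 0, 0, 0, 0.078, 0], [0, 0, 0, 0, 0, 0.078, 0], [0, 0, 0, 0, 0, 0.04, 0], [0, 0, 0, 0, 0, -0.01, 0], [0, 0, 0, 0, 0, -0.06, 0], [0, 0, 0, 0, 0, -0.06, 0], [0, 0, 0, 0, 0, -0.06, 0]]}}

```text
t: 20.65
position: [0.416, -0.2792, 0.1496]
tcp_rot: [3.141, 0.002, 2.303]
wrist_force: [-0.2, -0.3, -2.3]
gripper_width: 0.0419
```

```bash
python3 - <<'E'
from h import *
go([(.580,-.082,.15),(.58,-.082,.018)],180)
E
```

```text
at [ 0.416  -0.2792  0.1496] [1.80e+02 1.00e-01 1.32e+02] w 0.0419 t 20.65
(0.58, -0.082, 0.15) 180 -> [ -0.    0.1 -48. ] [ 0.0369  0.2538 -0.0003]
(0.58, -0.082, 0.018) 180 -> [ -0.    0.1 -48. ] [0.0371 0.2537 0.1317]
```

>>> {"fn": "jog_arm", "kwargs": {"commands": [[0, 0, -48, 0.037, 0.254, 0, 0], [0, 0, -48, 0.037, 0.254, 0, 0], [0, 0, -48, 0.037, 0.254, 0, 0], [0, 0, -48, 0.037, 0.254, 0, 0], [0, 0, -48, 0.037, 0.254, 0, 0], [0, 0, -48, 0.037, 0.254, 0, 0], [0, 0, -48, 0.037, 0.254, 0, 0], [0, 0, -48, 0.037, 0.254, 0, 0], [0, 0, -48, 0.037, 0.254, 0, 0], [0, 0, -48, 0.037, 0.254, 0, 0]]}}

```text
t: 21.65
position: [0.5789, -0.0826, 0.1486]
tcp_rot: [3.141, -0.001, 3.139]
wrist_force: [0.4, 0.1, -1.8]
gripper_width: 0.042
```

```bash
python3 - <<'E'
from h import *
go([(.580,-.082,.15),(.58,-.082,.018)],180)
c=camera("scene"); W=cloud(c);im=c["pixels"][130:310,160:380]; cv2.imwrite("pics/a8.png",cv2.resize(im,None,fx=3,fy=3))
E
```

```text
at [ 0.5789 -0.0826  0.1486] [ 1.800e+02 -1.000e-01  1.798e+02] w 0.042 t 21.65
(0.58, -0.082, 0.15) 180 -> [ 0.  -0.1 -0.2] [-0.0011  0.0006 -0.0014]
(0.58, -0.082, 0.018) 180 -> [ 0.  -0.1 -0.2] [-0.0013  0.0005  0.1306]
```

View pics/a8.png

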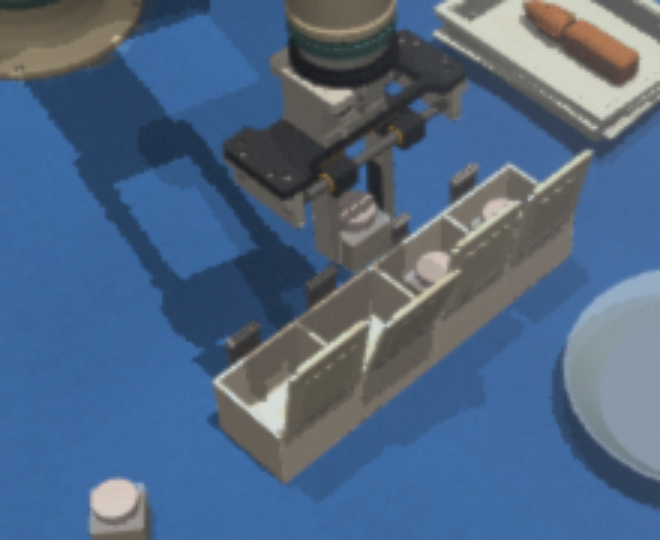

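Jar C is held at (365,230), over compartment 2. Lowering.

>>> {"fn": "jog_arm", "kwargs": {"commands": [[0, 0, 0, 0, 0, 0.04, 0], [0, 0, 0, 0, 0, 0.07, 0], [0, 0, 0, 0, 0, 0.09, 0], [0, 0, 0, 0, 0, 0.11, 0], [0, 0, 0, 0, 0, 0.125, 0], [0, 0, 0, 0, 0, 0.13, 0], [0, 0, 0, 0, 0, 0.13, 0], [0, 0, 0, 0, 0, 0.13, 0.05], [0, 0, 0, 0, 0, 0.13, 0.05], [0, 0, 0, 0, 0, 0.13, 0.05], [0, 0, 0, 0, 0, 0.11, 0.05], [0, 0, 0, 0, 0, 0.08, 0.05], [0, 0, 0, 0, 0, 0.04, 0.05], [0, 0, 0, 0, 0, -0.01, 0.05], [0, 0, 0, 0, 0, -0.01, 0.05]]}}

```text
t: 23.2
position: [0.5847, -0.0827, 0.1669]
tcp_rot: [-3.138, 0.015, 3.142]
wrist_force: [0.8, -0.7, 0.4]
gripper_width: 0.0496
```

```bash
python3 - <<'E'
from h import *
go([(.5705,-.324,.09)],141)
for n in("scene","top"):
  c=camera(n); W=cloud(c)
  for x,y in [(.567,-.318)]:
        p=box(W,[x-.06,y-.06,.046],[x+.06,y+.06,.06]); print("cap",len(p) and (rect(p)))
        p=box(W,[x-.06,y-.06,.03],[x+.06,y+.06,.042]); print("gl",len(p) and (rect(p)))
  if n=="scene":im=c["pixels"][130:330,160:380]; cv2.imwrite("pics/a9.png",cv2.resize(im,None,fx=2.8,fy=2.8))
E
```

```text
at [ 0.5847 -0.0827  0.1669] [-179.8    0.9  180. ] w 0.0496 t 23.2
(0.5705, -0.324, 0.09) 141 -> [ 0.1  0.9 39. ] [ 0.0153 -0.241   0.0776]
cap (array([ 571.2, -324.3]), array([34.4, 31.5]), 33.2, 161)
gl (array([ 571.5, -324.6]), array([42.5, 42.8]), 51.1, 152)
cap (array([ 569.3, -323.1]), array([32.8, 32.6]), 27.1, 108)
gl (array([ 568.3, -322.8]), array([42.3, 41.9]), 49.8, 85)
```

View pics/a9.png

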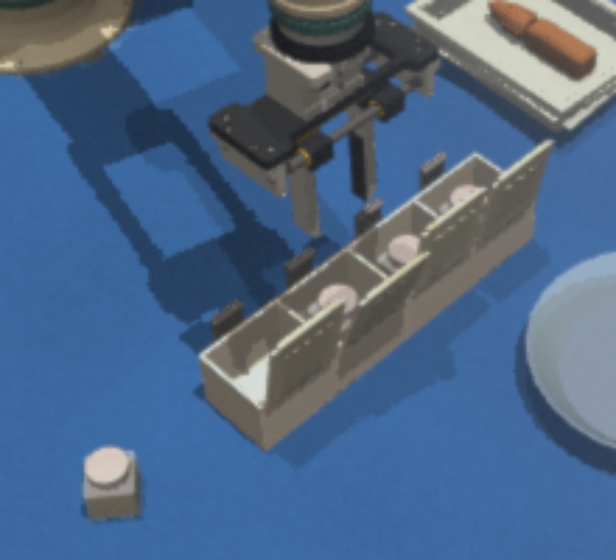

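Jar C is in compartment 2, its cap at (338,298). Now jar D, at (110,480). The commanded pose is about (0.5795, -0.0825, 0.160).

>>> {"fn": "jog_arm", "kwargs": {"commands": [[0, 0, 39, 0.01, -0.241, 0, 0.07], [0, 0, 39, 0.01, -0.241, 0, 0.07], [0, 0, 39, 0.01, -0.241, 0, 0.07], [0, 0, 39, 0.01, -0.241, 0, 0.07], [0, 0, 39, 0.01, -0.241, 0, 0.07], [0, 0, 39, 0.01, -0.241, 0.03, 0.07], [0, 0, 39, 0.01, -0.241, 0.07, 0.07], [0, 0, 39, 0.01, -0.241, 0.07, 0.07], [0, 0, 39, 0.01, -0.241, 0.07, 0.07], [0, 0, 39, 0.01, -0.241, 0.07, 0.07]]}}

```text
t: 24.3
position: [0.5706, -0.3228, 0.0903]
tcp_rot: [3.141, 0.002, 2.461]
wrist_force: [0.2, -0.8, 0.3]
gripper_width: 0.0701
```

```bash
python3 - <<'E'
from h import *
go([(.5705,-.324,.012)],141)
E
```

```text
at [ 0.5706 -0.3228  0.0903] [1.80e+02 1.00e-01 1.41e+02] w 0.0701 t 24.3
(0.5705, -0.324, 0.012) 141 -> [0.  0.1 0. ] [-0.0005 -0.001   0.0783]
```

>>> {"fn": "jog_arm", "kwargs": {"commands": [[0, 0, 0, 0, 0, 0.03, 0.07], [0, 0, 0, 0, 0, 0.055, 0.07], [0, 0, 0, 0, 0, 0.075, 0.07], [0, 0, 0, 0, 0, 0.078, 0.07], [0, 0, 0, 0, 0, 0.078, 0.07], [0, 0, 0, 0, 0, 0.078, 0], [0, 0, 0, 0, 0, 0.078, 0], [0, 0, 0, 0, 0, 0.078, 0], [0, 0, 0, 0, 0, 0.078, 0], [0, 0, 0, 0, 0, 0.078, 0], [0, 0, 0, 0, 0, 0.04, 0], [0, 0, 0, 0, 0, -0.01, 0], [0, 0, 0, 0, 0, -0.06, 0], [0, 0, 0, 0, 0, -0.06, 0], [0, 0, 0, 0, 0, -0.06, 0]]}}

```text
t: 25.8
position: [0.5701, -0.3227, 0.1499]
tcp_rot: [3.141, 0.002, 2.461]
wrist_force: [-1.0, 0.5, -2.5]
gripper_width: 0.0417
```

```bash
python3 - <<'E'
from h import *
go([(.580,-.166,.15),(.58,-.166,.018)],180)
E
```

```text
at [ 0.5701 -0.3227  0.1499] [1.80e+02 1.00e-01 1.41e+02] w 0.0417 t 25.8
(0.58, -0.166, 0.15) 180 -> [ -0.    0.1 -39. ] [ 0.091   0.128  -0.0002]
(0.58, -0.166, 0.018) 180 -> [ -0.    0.1 -39. ] [0.0912 0.128  0.1318]
```

>>> {"fn": "jog_arm", "kwargs": {"commands": [[0, 0, -39, 0.091, 0.128, 0, 0], [0, 0, -39, 0.091, 0.128, 0, 0], [0, 0, -39, 0.091, 0.128, 0, 0], [0, 0, -39, 0.091, 0.128, 0, 0], [0, 0, -39, 0.091, 0.128, 0, 0], [0, 0, -39, 0.091, 0.128, 0, 0], [0, 0, -39, 0.091, 0.128, 0, 0], [0, 0, -39, 0.091, 0.128, 0, 0], [0, 0, -39, 0.091, 0.128, 0, 0]]}}

```text
t: 26.7
position: [0.5793, -0.1662, 0.1484]
tcp_rot: [3.141, -0.001, 3.14]
wrist_force: [0.1, 1.0, -1.0]
gripper_width: 0.0417
```

```bash
python3 - <<'E'
from h import *
go([(.580,-.166,.15),(.58,-.166,.018)],180)
c=camera("scene"); W=cloud(c);im=c["pixels"][130:310,160:380]; cv2.imwrite("pics/a10.png",cv2.resize(im,None,fx=3,fy=3))
E
```

```text
at [ 0.5793 -0.1662  0.1484] [ 1.800e+02 -1.000e-01  1.799e+02] w 0.0417 t 26.7
(0.58, -0.166, 0.15) 180 -> [ 0.  -0.1 -0.1] [-0.0007  0.0002 -0.0016]
(0.58, -0.166, 0.018) 180 -> [ 0.  -0.1 -0.1] [-0.0008  0.0002  0.1304]
```

View pics/a10.png

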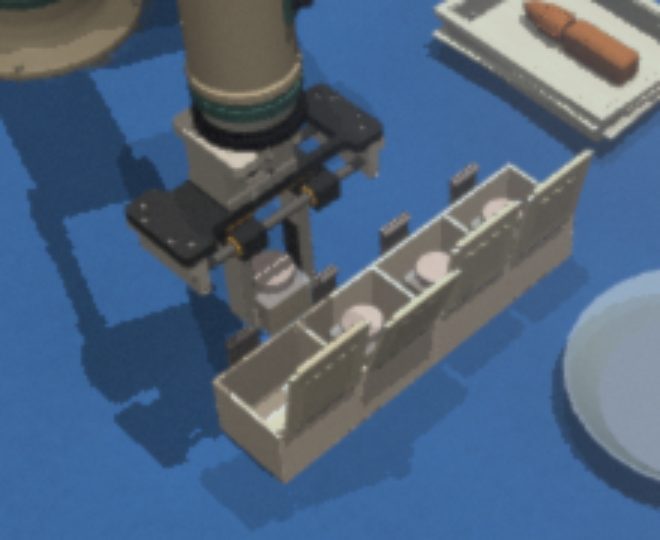

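Jar D is held at (280,290), over compartment 1. Lowering.

>>> {"fn": "jog_arm", "kwargs": {"commands": [[0, 0, 0, 0, 0, 0.04, 0], [0, 0, 0, 0, 0, 0.07, 0], [0, 0, 0, 0, 0, 0.09, 0], [0, 0, 0, 0, 0, 0.11, 0], [0, 0, 0, 0, 0, 0.125, 0], [0, 0, 0, 0, 0, 0.13, 0], [0, 0, 0, 0, 0, 0.13, 0], [0, 0, 0, 0, 0, 0.13, 0.05], [0, 0, 0, 0, 0, 0.13, 0.05], [0, 0, 0, 0, 0, 0.13, 0.05], [0, 0, 0, 0, 0, 0.11, 0.05], [0, 0, 0, 0, 0, 0.08, 0.05], [0, 0, 0, 0, 0, 0.04, 0.05], [0, 0, 0, 0, 0, -0.02, 0.05], [0, 0, 0, 0, 0, -0.06, 0], [0, 0, 0, 0, 0, -0.06, 0], [0, 0, 0, 0, 0, -0.06, 0]]}}

```text
t: 28.45
position: [0.5803, -0.1661, 0.211]
tcp_rot: [-3.14, 0.004, 3.141]
wrist_force: [0.5, -0.2, -1.5]
gripper_width: 0.0292
```

```bash
python3 - <<'E'
from h import *
go([(.69,-.166,.21),(.69,-.166,.13)],180)
for n in("scene","top"):
  c=camera(n); W=cloud(c)
  if n=="scene":im=c["pixels"][130:330,160:380]; cv2.imwrite("pics/a11.png",cv2.resize(im,None,fx=2.8,fy=2.8))
  for i,y in enumerate([-.166,-.082,.002,.086]):
    q=box(W,[.61,y-.03,.08],[.7,y+.03,.14]); f=np.polyfit(q[:,2],q[:,0],1); print("lid",i+1,np.degrees(np.arctan(f[0])),np.polyval(f,.062))
E
```

```text
at [ 0.5803 -0.1661  0.211 ] [-179.9    0.2  180. ] w 0.0292 t 28.45
(0.69, -0.166, 0.21) 180 -> [-0.1  0.2 -0. ] [-1.097e-01  1.000e-04  1.400e-03]
(0.69, -0.166, 0.13) 180 -> [-0.1  0.2 -0. ] [-0.1094  0.0002  0.0814]
lid 1 10.05791158910706 0.6291183226104817
lid 2 18.053742224645497 0.6296250956543711
lid 3 7.924062975379375 0.6293141540904161
lid 4 9.83930224989325 0.6295533172985501
lid 1 10.650651851013972 0.6225999521408117
lid 2 18.55205743185246 0.622511616614826
lid 3 8.139245414616909 0.6228945352933433
lid 4 10.19885607573086 0.6226822719292658
```

View pics/a11.png

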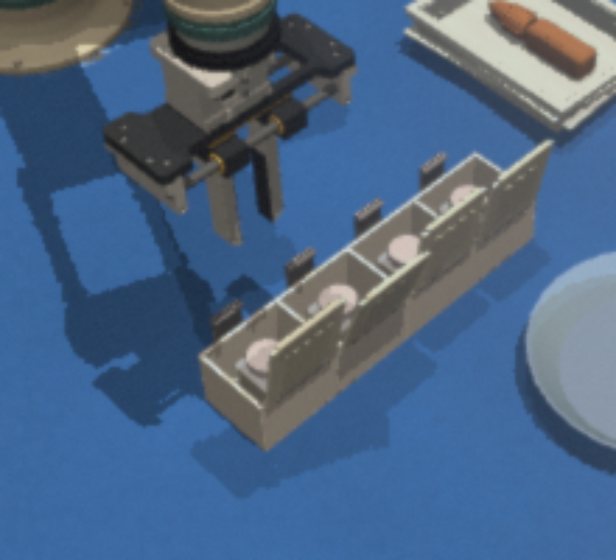

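All four jars are in, with caps at (265,355), (338,298), (403,250) and (467,195). Next I sweep lid 1 shut from behind with closed fingers.

>>> {"fn": "jog_arm", "kwargs": {"commands": [[0, 0, 0, -0.05, 0, 0, 0], [0, 0, 0, -0.1, 0, 0, 0], [0, 0, 0, -0.1, 0, 0.03, 0], [0, 0, 0, -0.1, 0, 0.073, 0], [0, 0, 0, -0.1, 0, 0.073, 0], [0, 0, 0, -0.08, 0, 0.073, 0], [0, 0, 0, -0.058, 0, 0.073, 0], [0, 0, 0, -0.038, 0, 0.075, 0], [0, 0, 0, -0.02, 0, 0.081, 0], [0, 0, 0, -0.003, 0, 0.092, 0], [0, 0, 0, 0.01, 0, 0.107, 0], [0, 0, 0, 0.018, 0, 0.125, 0], [0, 0, 0, 0.022, 0, 0.135, 0], [0, 0, 0, 0.023, 0, 0.14, 0], [0, 0, 0, 0.023, 0, 0.144, 0], [0, 0, 0, 0.023, 0, 0.148, 0], [0, 0, 0, 0.023, 0, 0.148, 0], [0, 0, 0, 0.023, 0, 0.148, 0]]}}

```text
t: 30.35
position: [0.5566, -0.166, 0.0651]
tcp_rot: [-3.141, 0.001, -3.141]
wrist_force: [-6.7, 2.8, 23.2]
gripper_width: 0.0006
```

```bash
python3 - <<'E'
from h import *
go([(.557,-.166,.062)],180)
c=camera("scene"); W=cloud(c)
im=c["pixels"][130:330,160:380]; cv2.imwrite("pics/a12.png",cv2.resize(im,None,fx=2.8,fy=2.8))
E
```

```text
at [ 0.5566 -0.166   0.0651] [-179.9    0.  -180. ] w 0.0006 t 30.35
(0.557, -0.166, 0.062) 180 -> [-0.1  0.   0. ] [-0.0004  0.      0.0031]
```

View pics/a12.png

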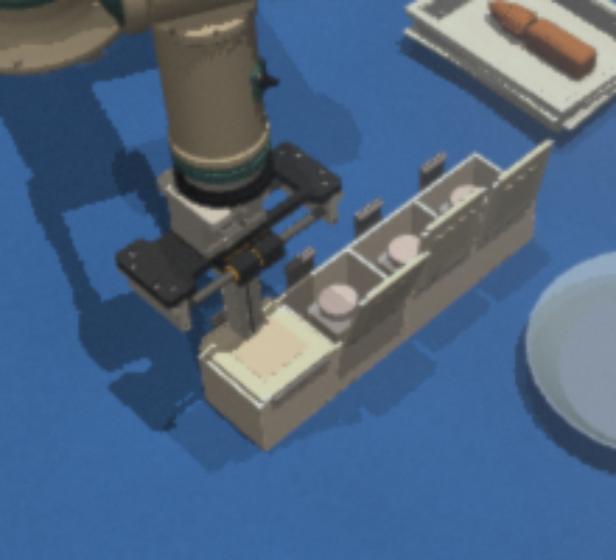

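Lid 1 is down, at (265,360), with 23 N on the wrist. I'll rise and do lid 2. It is opened further, so I start further back.

>>> {"fn": "jog_arm", "kwargs": {"commands": [[0, 0, 0, 0, 0, -0.02, 0], [0, 0, 0, 0, 0, -0.06, 0], [0, 0, 0, 0, 0, -0.1, 0], [0, 0, 0, 0, 0, -0.148, 0], [0, 0, 0, -0.04, 0.03, -0.148, 0], [0, 0, 0, -0.08, 0.06, -0.148, 0], [0, 0, 0, -0.12, 0.084, -0.148, 0], [0, 0, 0, -0.135, 0.084, -0.148, 0], [0, 0, 0, -0.135, 0.084, -0.148, 0], [0, 0, 0, -0.135, 0.084, -0.148, 0]]}}

```text
t: 31.4
position: [0.6911, -0.0819, 0.2084]
tcp_rot: [-3.142, -0.002, 3.141]
wrist_force: [-1.1, 0.3, 0.3]
gripper_width: 0.0004
```

```bash
python3 - <<'E'
from h import *
go([(.692,-.082,.13),(.557,-.082,.062)],180)
c=camera("scene"); W=cloud(c)
im=c["pixels"][130:330,160:380]; cv2.imwrite("pics/a13.png",cv2.resize(im,None,fx=2.8,fy=2.8))
E
```

```text
at [ 0.6911 -0.0819  0.2084] [-1.8e+02 -1.0e-01  1.8e+02] w 0.0004 t 31.4
(0.692, -0.082, 0.13) 180 -> [-0.  -0.1 -0. ] [-0.001  -0.      0.0784]
(0.557, -0.082, 0.062) 180 -> [-0.  -0.1 -0. ] [ 1.338e-01 -1.000e-04  1.467e-01]
```

View pics/a13.png

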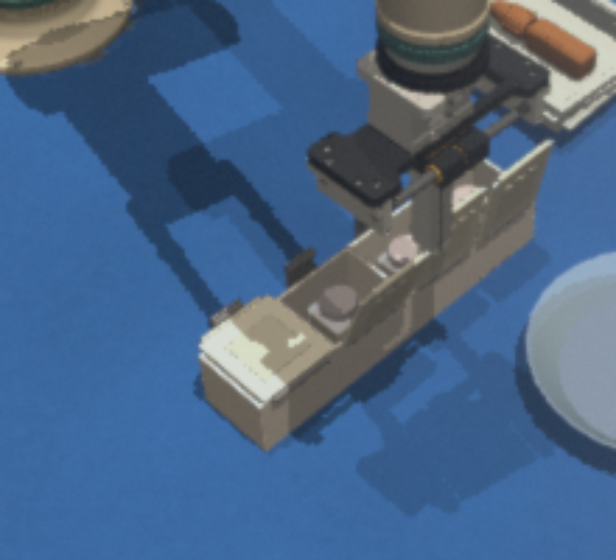

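Lid 1 holds shut with nothing touching it. Sweeping lid 2.

>>> {"fn": "jog_arm", "kwargs": {"commands": [[0, 0, 0, 0, 0, 0.04, 0], [0, 0, 0, 0, 0, 0.082, 0], [0, 0, 0, 0, 0, 0.082, 0], [0, 0, 0, 0.02, 0, 0.08, 0], [0, 0, 0, 0.035, 0, 0.077, 0], [0, 0, 0, 0.054, 0, 0.075, 0], [0, 0, 0, 0.074, 0, 0.075, 0], [0, 0, 0, 0.092, 0, 0.081, 0], [0, 0, 0, 0.109, 0, 0.092, 0], [0, 0, 0, 0.122, 0, 0.107, 0], [0, 0, 0, 0.13, 0, 0.125, 0], [0, 0, 0, 0.134, 0, 0.135, 0], [0, 0, 0, 0.135, 0, 0.14, 0], [0, 0, 0, 0.135, 0, 0.144, 0], [0, 0, 0, 0.135, 0, 0.148, 0], [0, 0, 0, 0.135, 0, 0.148, 0], [0, 0, 0, 0.135, 0, 0.148, 0]]}}

```text
t: 33.15
position: [0.5571, -0.0823, 0.0651]
tcp_rot: [-3.14, 0.002, -3.141]
wrist_force: [-6.6, 1.3, 23.2]
gripper_width: 0.0006
```

>>> {"fn": "jog_arm", "kwargs": {"commands": [[0, 0, 0, 0, 0, -0.02, 0], [0, 0, 0, 0, 0, -0.06, 0], [0, 0, 0, 0, 0, -0.1, 0], [0, 0, 0, 0, 0, -0.148, 0], [0, 0, 0, -0.04, 0.03, -0.148, 0], [0, 0, 0, -0.08, 0.06, -0.148, 0], [0, 0, 0, -0.12, 0.084, -0.148, 0], [0, 0, 0, -0.135, 0.084, -0.148, 0], [0, 0, 0, -0.135, 0.084, -0.148, 0], [0, 0, 0, -0.135, 0.084, -0.148, 0]]}}

```text
t: 34.15
position: [0.6912, 0.002, 0.2085]
tcp_rot: [-3.142, -0.002, 3.141]
wrist_force: [-0.5, 1.2, 0.1]
gripper_width: 0.0005
```

```bash
python3 - <<'E'
from h import *
go([(.692,.002,.13),(.557,.002,.062)],180)
c=camera("scene"); W=cloud(c)
im=c["pixels"][130:330,160:380]; cv2.imwrite("pics/a14.png",cv2.resize(im,None,fx=2.8,fy=2.8))
E
```

```text
at [0.6912 0.002  0.2085] [-1.8e+02 -1.0e-01  1.8e+02] w 0.0005 t 34.15
(0.692, 0.002, 0.13) 180 -> [-0.  -0.1 -0. ] [-0.0009 -0.      0.0785]
(0.557, 0.002, 0.062) 180 -> [-0.  -0.1 -0. ] [ 1.340e-01 -1.000e-04  1.467e-01]
```

View pics/a14.png

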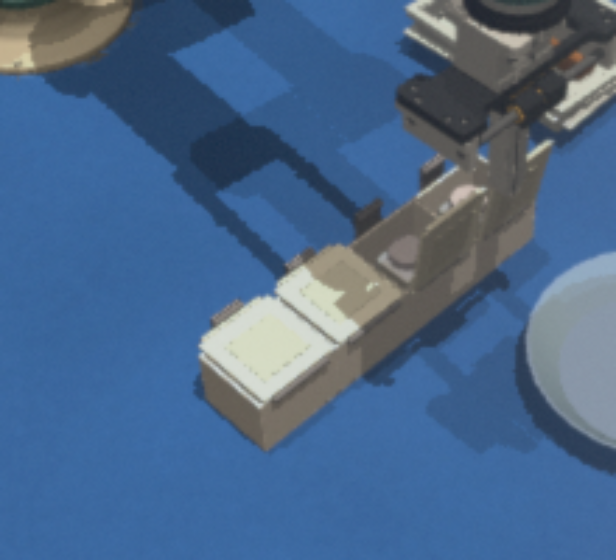

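Lids 1 and 2 are flat and held, at (265,345) and (340,290). Lids 3 and 4 next.

>>> {"fn": "jog_arm", "kwargs": {"commands": [[0, 0, 0, 0, 0, 0.04, 0], [0, 0, 0, 0, 0, 0.078, 0], [0, 0, 0, 0, 0, 0.078, 0], [0, 0, 0, 0.02, 0, 0.077, 0], [0, 0, 0, 0.035, 0, 0.075, 0], [0, 0, 0, 0.054, 0, 0.074, 0], [0, 0, 0, 0.074, 0, 0.075, 0], [0, 0, 0, 0.092, 0, 0.081, 0], [0, 0, 0, 0.109, 0, 0.092, 0], [0, 0, 0, 0.122, 0, 0.107, 0], [0, 0, 0, 0.13, 0, 0.125, 0], [0, 0, 0, 0.134, 0, 0.135, 0], [0, 0, 0, 0.135, 0, 0.14, 0], [0, 0, 0, 0.135, 0, 0.144, 0], [0, 0, 0, 0.135, 0, 0.148, 0], [0, 0, 0, 0.135, 0, 0.148, 0], [0, 0, 0, 0.135, 0, 0.148, 0]]}}

```text
t: 35.9
position: [0.5571, 0.0019, 0.0651]
tcp_rot: [-3.141, 0.002, 3.142]
wrist_force: [-6.4, -0.6, 24.2]
gripper_width: 0.0006
```

>>> {"fn": "jog_arm", "kwargs": {"commands": [[0, 0, 0, 0, 0, -0.02, 0], [0, 0, 0, 0, 0, -0.06, 0], [0, 0, 0, 0, 0, -0.1, 0], [0, 0, 0, 0, 0, -0.148, 0], [0, 0, 0, -0.04, 0.03, -0.148, 0], [0, 0, 0, -0.08, 0.06, -0.148, 0], [0, 0, 0, -0.12, 0.084, -0.148, 0], [0, 0, 0, -0.135, 0.084, -0.148, 0], [0, 0, 0, -0.135, 0.084, -0.148, 0], [0, 0, 0, -0.135, 0.084, -0.148, 0]]}}

```text
t: 36.9
position: [0.6912, 0.086, 0.2085]
tcp_rot: [-3.141, -0.002, 3.141]
wrist_force: [0.8, -0.5, -0.4]
gripper_width: 0.0006
```

```bash
python3 - <<'E'
from h import *
go([(.692,.086,.13),(.557,.086,.062)],180)
c=camera("scene"); W=cloud(c)
im=c["pixels"][130:330,160:380]; cv2.imwrite("pics/a15.png",cv2.resize(im,None,fx=2.8,fy=2.8))
E
```

```text
at [0.6912 0.086  0.2085] [-1.8e+02 -1.0e-01  1.8e+02] w 0.0006 t 36.9
(0.692, 0.086, 0.13) 180 -> [-0.  -0.1 -0. ] [-0.0009  0.0001  0.0785]
(0.557, 0.086, 0.062) 180 -> [-0.  -0.1 -0. ] [0.134  0.     0.1467]
```

View pics/a15.png

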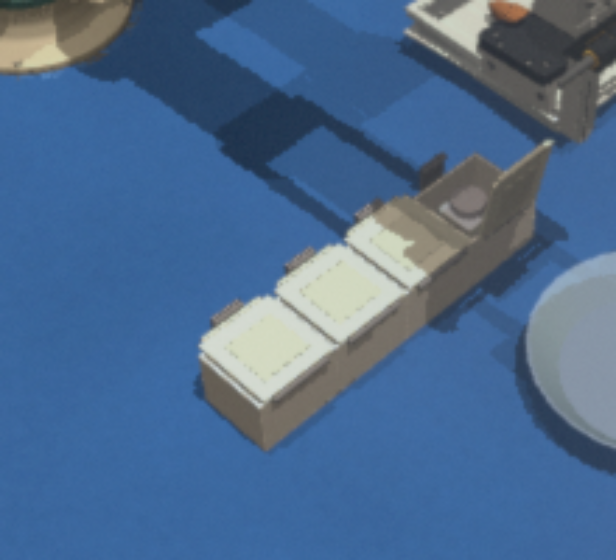

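Three lids are held shut and lid 4 stands upright at (515,190).

>>> {"fn": "jog_arm", "kwargs": {"commands": [[0, 0, 0, 0, 0, 0.04, 0], [0, 0, 0, 0, 0, 0.078, 0], [0, 0, 0, 0, 0, 0.078, 0], [0, 0, 0, 0.02, 0, 0.077, 0], [0, 0, 0, 0.035, 0, 0.075, 0], [0, 0, 0, 0.054, 0, 0.074, 0], [0, 0, 0, 0.074, 0, 0.075, 0], [0, 0, 0, 0.092, 0, 0.081, 0], [0, 0, 0, 0.109, 0, 0.092, 0], [0, 0, 0, 0.122, 0, 0.107, 0], [0, 0, 0, 0.13, 0, 0.125, 0], [0, 0, 0, 0.134, 0, 0.135, 0], [0, 0, 0, 0.135, 0, 0.14, 0], [0, 0, 0, 0.135, 0, 0.144, 0], [0, 0, 0, 0.135, 0, 0.148, 0], [0, 0, 0, 0.135, 0, 0.148, 0], [0, 0, 0, 0.135, 0, 0.148, 0]]}}

```text
t: 38.65
position: [0.5572, 0.0861, 0.0651]
tcp_rot: [-3.141, 0.002, 3.141]
wrist_force: [-8.1, -0.3, 24.1]
gripper_width: 0.0004
```

>>> {"fn": "jog_arm", "kwargs": {"commands": [[0, 0, 0, 0, 0, -0.02, 0], [0, 0, 0, 0, 0, -0.06, 0], [0, 0, 0, 0, 0, -0.1, 0], [0, 0, 0, 0, 0, -0.15, 0], [0, 0, 0, 0.05, -0.03, -0.18, 0], [0, 0, 0, 0.1, -0.06, -0.18, 0], [0, 0, 0, 0.15, -0.09, -0.18, 0], [0, 0, 0, 0.2, -0.1, -0.18, 0], [0, 0, 0, 0.2, -0.1, -0.18, 0], [0, 0, 0, 0.2, -0.1, -0.18, 0], [0, 0, 0, 0.2, -0.1, -0.18, 0]]}}

```text
t: 39.75
position: [0.3576, -0.014, 0.2418]
tcp_rot: [-3.141, 0.003, 3.14]
wrist_force: [0.5, -0.5, 0.1]
gripper_width: 0.0005
```

```bash
python3 - <<'E'
from h import *
print(r.state()["t"],r.state()["qd"].round(3))
for n in("scene","top"):
  c=camera(n); W=cloud(c)
  if n=="scene":im=c["pixels"][80:330,140:480]; cv2.imwrite("pics/a16.png",cv2.resize(im,None,fx=2.2,fy=2.2))
  for y in [-.166,-.082,.002,.086]:
    q=box(W,[.55,y-.03,.03],[.62,y+.03,.16]); 
    if len(q): f=np.polyfit(q[:,0],q[:,2],1); print(n,len(q),"slope",-f[0].round(3),"z",q[:,2].mean().round(4),q[:,2].max().round(4))
  for d in regions_of(n,"reamer"): print(n,d["confidence"],np.nanmedian(W[d["mask"]],0))
  for t in ("pie_dish","salad_spinner","jar0"):
    for d in regions_of(n,t)[:2]: print(n,t,d["confidence"],np.nanmedian(W[d["mask"]],0).round(3))
E
```

```text
39.75 [ 0.017  0.034 -0.024  0.003 -0.007  0.   ]
scene 607 slope 0.01 z 0.0657 0.0723
scene 555 slope -0.006 z 0.0655 0.0712
scene 503 slope 0.006 z 0.0651 0.0718
scene 462 slope -0.009 z 0.0648 0.0716
scene 0.7 [0.47681751 0.31606333 0.04818387]
scene pie_dish 0.73 [0.724 0.343 0.133]
scene pie_dish 0.72 [0.802 0.095 0.007]
scene salad_spinner 0.79 [0.723 0.344 0.132]
top 483 slope 0.012 z 0.0675 0.0728
top 480 slope 0.002 z 0.0675 0.074
top 461 slope 0.006 z 0.0675 0.0733
top 467 slope 0.007 z 0.0679 0.076
top 0.81 [0.46014694 0.32128461 0.05417185]
top pie_dish 0.8 [0.815 0.083 0.01 ]
top salad_spinner 0.7 [0.683 0.38  0.142]
```

View pics/a16.png

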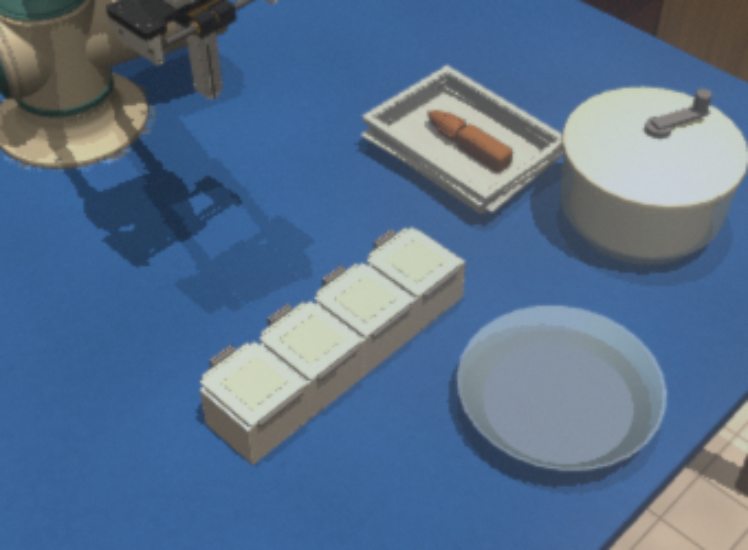

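The picture shows all four lids flat, from (255,380) to (415,260), and the reamer in the tin at (470,138). No jars are left on the shelf, and the dish and spinner haven't moved. I'll hand in.

```bash
python3 - <<'E'
from rig import ticket
print(ticket.sign_off())
E
```

```text
the job is handed in; nothing more can be done
None
```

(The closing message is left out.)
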